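Load the plaque chiller

TASK

Pull the chiller drawer right out, lay every chocolate plaque on a rubber pad of its own in the drawer, face up, centred and lined up with the pad, then shut the drawer fully and swing the clamp down over its front until it is level. The glossy ivory faces mark at a touch: hold each plaque only by its edges and let no part of the robot touch a face. Leave everything else on the bench where it is.

Things in the scene. Friction and masses are not known exactly. Their poses are not given: they have to be found in the camera images.
- chiller: Countertop steel chiller, fixed, 355 wide (160 mm to the left and 195 mm to the right of its origin) x 230 deep x 80 mm high, with a grey housing 35 mm high on its top that begins 120 mm behind the front face. Origin: on the table under its front face, in line with the drawer's middle; its x axis points into the chiller (away from the robot), y to the left seen from the robot, z up.
- drawer (a joint): How far the chiller's drawer is pulled out, m: 0 = shut, 0.165 = fully out, its stop. It slides along the chiller's -x, needs about 2 to 4 N, stays where left. Its steel front panel is 330 wide (140 left, 190 right of the handle's middle), 16 mm thick, top 76 mm above the table; behind it a tray 270 wide x 170 mm long, floor 20 mm above the table, with a lip 4 mm high.
- handle (a point): Middle of the drawer's pull bar: a round bar 12 mm thick and 120 mm long, across the drawer (along y of the chiller), 56 mm above the table, its middle 40 mm in front of the front panel (34 mm free behind the bar). Joined to the panel only by two round stays, 54 mm to each side of the middle. Moves with the drawer; axes as the chiller's.
- pad0 (a point): Centre of one of four dark rubber pads, 72 x 52 mm, flat in the drawer (at floor height): the front right one seen from the robot. Long side along this point's x; axes as the chiller's. Pads lie 78 mm apart front to back, 130 mm side to side; the front pads' centres are 45 mm behind the panel's rear face. All four are in the open when the drawer is fully out.
- pad1 (a point): Centre of one of four dark rubber pads, 72 x 52 mm, flat in the drawer (at floor height): the front left one seen from the robot. Long side along this point's x; axes as the chiller's. Pads lie 78 mm apart front to back, 130 mm side to side; the front pads' centres are 45 mm behind the panel's rear face. All four are in the open when the drawer is fully out.
- pad2 (a point): Centre of one of four dark rubber pads, 72 x 52 mm, flat in the drawer (at floor height): the back right one seen from the robot. Long side along this point's x; axes as the chiller's. Pads lie 78 mm apart front to back, 130 mm side to side; the front pads' centres are 45 mm behind the panel's rear face. All four are in the open when the drawer is fully out.
- pad3 (a point): Centre of one of four dark rubber pads, 72 x 52 mm, flat in the drawer (at floor height): the back left one seen from the robot. Long side along this point's x; axes as the chiller's. Pads lie 78 mm apart front to back, 130 mm side to side; the front pads' centres are 45 mm behind the panel's rear face. All four are in the open when the drawer is fully out.
- clamp (a joint): Angle of the drawer clamp, a black-gripped lever on the chiller's top near the right end of its front, rad: 0 = standing upright, 1.57 = swung down level towards the robot, over the drawer front (its stop). Turns about the chiller's y axis at point clamp_pivot; it needs about 1 to 2 N at the grip and stays where it is left.
- clamp_pivot (a point): On the clamp's hinge axis: 94 mm above the table, 40 mm behind the chiller's front face and 175 mm to the right of its origin.
- clamp_tip (a point): End of the clamp's grip, on its centre line, 120 mm from the pivot. The last 45 mm are a round black grip 20 mm thick; below it the arm is 14 mm wide and carries a short hook that reaches 29 mm from its centre line on the robot's side, 66 mm from the pivot.
- plaque1: Chocolate plaque, 68 x 48 mm: a dark slab 10 mm thick with a glossy ivory face, 54 x 34 mm, raised 2 mm on the middle of its top (so 12 mm thick there, with a dark border 7 mm wide all round). About 60 g. Origin: centre of its underside; x along the long side, z up out of the face. May be absent (None all through).
- plaque2: Chocolate plaque, 68 x 48 mm: a dark slab 10 mm thick with a glossy ivory face, 54 x 34 mm, raised 2 mm on the middle of its top (so 12 mm thick there, with a dark border 7 mm wide all round). About 60 g. Origin: centre of its underside; x along the long side, z up out of the face. May be absent (None all through).
- plaque3: Chocolate plaque, 68 x 48 mm: a dark slab 10 mm thick with a glossy ivory face, 54 x 34 mm, raised 2 mm on the middle of its top (so 12 mm thick there, with a dark border 7 mm wide all round). About 60 g. Origin: centre of its underside; x along the long side, z up out of the face. May be absent (None all through).
- plaque4: Chocolate plaque, 68 x 48 mm: a dark slab 10 mm thick with a glossy ivory face, 54 x 34 mm, raised 2 mm on the middle of its top (so 12 mm thick there, with a dark border 7 mm wide all round). About 60 g. Origin: centre of its underside; x along the long side, z up out of the face. May be absent (None all through).
- rolling_pin: Wooden rolling pin lying at the right-hand side, pointing away from the robot, 350 mm long, 56 mm thick. Bystander.
- jar: Closed jar, 56 mm across, 70 mm high. Origin under its centre. Bystander.
- cutter: Steel ring cutter, 70 mm across, 35 mm high. Bystander.
- scraper: Bench scraper lying flat, 100 x 150 mm with a wooden grip 18 mm high. Bystander.
- bowl: White bowl, 130 mm across, 55 mm high. Bystander.
- palette_knife: Palette knife lying flat, 260 mm long. Bystander.
- shaker: Closed metal can, 60 mm across, 90 mm high. Origin under its centre. Bystander.
Mind the look-alikes: they are no part of the job. Leave any green or pink look-alike of the plaque2 alone.

How it is judged (in metres and radians):
On the way, in this order (a step that is already met when the one before it is completed fails the run):
1. the drawer is pulled out, at least 150 mm (value of joint drawer above 0.15 m), for 0.2 s.
2. with the drawer out, every plaque lies face up on a pad of its own and is let go (value of joint drawer above 0.15 m and ((horizontal distance between plaque1 and pad0 below 0.012 m and z of plaque1 in the frame of pad0 between -0.004 and 0.004 m and angle between the x axis of plaque1 and the x axis of pad0, either way round below 0.25 rad) or (horizontal distance between plaque1 and pad1 below 0.012 m and z of plaque1 in the frame of pad1 between -0.004 and 0.004 m and angle between the x axis of plaque1 and the x axis of pad1, either way round below 0.25 rad) or (horizontal distance between plaque1 and pad2 below 0.012 m and z of plaque1 in the frame of pad2 between -0.004 and 0.004 m and angle between the x axis of plaque1 and the x axis of pad2, either way round below 0.25 rad) or (horizontal distance between plaque1 and pad3 below 0.012 m and z of plaque1 in the frame of pad3 between -0.004 and 0.004 m and angle between the x axis of plaque1 and the x axis of pad3, either way round below 0.25 rad)) and angle between each of plaque1, plaque2, plaque3, plaque4's own z axis and vertical below 0.1 rad and linear speed of each of plaque1, plaque2, plaque3, plaque4 below 0.02 m/s and ((horizontal distance between plaque2 and pad0 below 0.012 m and z of plaque2 in the frame of pad0 between -0.004 and 0.004 m and angle between the x axis of plaque2 and the x axis of pad0, either way round below 0.25 rad) or (horizontal distance between plaque2 and pad1 below 0.012 m and z of plaque2 in the frame of pad1 between -0.004 and 0.004 m and angle between the x axis of plaque2 and the x axis of pad1, either way round below 0.25 rad) or (horizontal distance between plaque2 and pad2 below 0.012 m and z of plaque2 in the frame of pad2 between -0.004 and 0.004 m and angle between the x axis of plaque2 and the x axis of pad2, either way round below 0.25 rad) or (horizontal distance between plaque2 and pad3 below 0.012 m and z of plaque2 in the frame of pad3 between -0.004 and 0.004 m and angle between the x axis of plaque2 and the x axis of pad3, either way round below 0.25 rad)) and ((horizontal distance between plaque3 and pad0 below 0.012 m and z of plaque3 in the frame of pad0 between -0.004 and 0.004 m and angle between the x axis of plaque3 and the x axis of pad0, either way round below 0.25 rad) or (horizontal distance between plaque3 and pad1 below 0.012 m and z of plaque3 in the frame of pad1 between -0.004 and 0.004 m and angle between the x axis of plaque3 and the x axis of pad1, either way round below 0.25 rad) or (horizontal distance between plaque3 and pad2 below 0.012 m and z of plaque3 in the frame of pad2 between -0.004 and 0.004 m and angle between the x axis of plaque3 and the x axis of pad2, either way round below 0.25 rad) or (horizontal distance between plaque3 and pad3 below 0.012 m and z of plaque3 in the frame of pad3 between -0.004 and 0.004 m and angle between the x axis of plaque3 and the x axis of pad3, either way round below 0.25 rad)) and ((horizontal distance between plaque4 and pad0 below 0.012 m and z of plaque4 in the frame of pad0 between -0.004 and 0.004 m and angle between the x axis of plaque4 and the x axis of pad0, either way round below 0.25 rad) or (horizontal distance between plaque4 and pad1 below 0.012 m and z of plaque4 in the frame of pad1 between -0.004 and 0.004 m and angle between the x axis of plaque4 and the x axis of pad1, either way round below 0.25 rad) or (horizontal distance between plaque4 and pad2 below 0.012 m and z of plaque4 in the frame of pad2 between -0.004 and 0.004 m and angle between the x axis of plaque4 and the x axis of pad2, either way round below 0.25 rad) or (horizontal distance between plaque4 and pad3 below 0.012 m and z of plaque4 in the frame of pad3 between -0.004 and 0.004 m and angle between the x axis of plaque4 and the x axis of pad3, either way round below 0.25 rad)) and contact force between the fingers and plaque1 below 0.1 N and contact force between the fingers and plaque2 below 0.1 N and contact force between the fingers and plaque3 below 0.1 N and contact force between the fingers and plaque4 below 0.1 N), for 0.2 s.
3. the drawer is shut, with the clamp not yet down (value of joint drawer below 0.006 m and value of joint clamp below 1.2 rad), for 0.2 s.
4. the clamp is down with the drawer shut (value of joint drawer below 0.006 m and value of joint clamp above 1.45 rad), for 0.2 s.
At the end, for the whole second after the job is handed in: The drawer is shut (within 6 mm), the clamp is down (beyond 1.45 rad), and every plaque lies at rest face up on a pad of its own: centre within 12 mm of the pad's, long side within 0.25 rad of the pad's, tilt under 0.1 rad (all of step 4 and ((horizontal distance between plaque1 and pad0 below 0.012 m and z of plaque1 in the frame of pad0 between -0.004 and 0.004 m and angle between the x axis of plaque1 and the x axis of pad0, either way round below 0.25 rad) or (horizontal distance between plaque1 and pad1 below 0.012 m and z of plaque1 in the frame of pad1 between -0.004 and 0.004 m and angle between the x axis of plaque1 and the x axis of pad1, either way round below 0.25 rad) or (horizontal distance between plaque1 and pad2 below 0.012 m and z of plaque1 in the frame of pad2 between -0.004 and 0.004 m and angle between the x axis of plaque1 and the x axis of pad2, either way round below 0.25 rad) or (horizontal distance between plaque1 and pad3 below 0.012 m and z of plaque1 in the frame of pad3 between -0.004 and 0.004 m and angle between the x axis of plaque1 and the x axis of pad3, either way round below 0.25 rad)) and angle between each of plaque1, plaque2, plaque3, plaque4's own z axis and vertical below 0.1 rad and linear speed of each of plaque1, plaque2, plaque3, plaque4 below 0.02 m/s and ((horizontal distance between plaque2 and pad0 below 0.012 m and z of plaque2 in the frame of pad0 between -0.004 and 0.004 m and angle between the x axis of plaque2 and the x axis of pad0, either way round below 0.25 rad) or (horizontal distance between plaque2 and pad1 below 0.012 m and z of plaque2 in the frame of pad1 between -0.004 and 0.004 m and angle between the x axis of plaque2 and the x axis of pad1, either way round below 0.25 rad) or (horizontal distance between plaque2 and pad2 below 0.012 m and z of plaque2 in the frame of pad2 between -0.004 and 0.004 m and angle between the x axis of plaque2 and the x axis of pad2, either way round below 0.25 rad) or (horizontal distance between plaque2 and pad3 below 0.012 m and z of plaque2 in the frame of pad3 between -0.004 and 0.004 m and angle between the x axis of plaque2 and the x axis of pad3, either way round below 0.25 rad)) and ((horizontal distance between plaque3 and pad0 below 0.012 m and z of plaque3 in the frame of pad0 between -0.004 and 0.004 m and angle between the x axis of plaque3 and the x axis of pad0, either way round below 0.25 rad) or (horizontal distance between plaque3 and pad1 below 0.012 m and z of plaque3 in the frame of pad1 between -0.004 and 0.004 m and angle between the x axis of plaque3 and the x axis of pad1, either way round below 0.25 rad) or (horizontal distance between plaque3 and pad2 below 0.012 m and z of plaque3 in the frame of pad2 between -0.004 and 0.004 m and angle between the x axis of plaque3 and the x axis of pad2, either way round below 0.25 rad) or (horizontal distance between plaque3 and pad3 below 0.012 m and z of plaque3 in the frame of pad3 between -0.004 and 0.004 m and angle between the x axis of plaque3 and the x axis of pad3, either way round below 0.25 rad)) and ((horizontal distance between plaque4 and pad0 below 0.012 m and z of plaque4 in the frame of pad0 between -0.004 and 0.004 m and angle between the x axis of plaque4 and the x axis of pad0, either way round below 0.25 rad) or (horizontal distance between plaque4 and pad1 below 0.012 m and z of plaque4 in the frame of pad1 between -0.004 and 0.004 m and angle between the x axis of plaque4 and the x axis of pad1, either way round below 0.25 rad) or (horizontal distance between plaque4 and pad2 below 0.012 m and z of plaque4 in the frame of pad2 between -0.004 and 0.004 m and angle between the x axis of plaque4 and the x axis of pad2, either way round below 0.25 rad) or (horizontal distance between plaque4 and pad3 below 0.012 m and z of plaque4 in the frame of pad3 between -0.004 and 0.004 m and angle between the x axis of plaque4 and the x axis of pad3, either way round below 0.25 rad))); the robot touches nothing.
It fails at once if the robot touches the ivory face of a plaque (contact force between any of the fingers, the arm and plaque1_c1 above 0.3 N).
It fails at once if the robot touches the ivory face of a plaque (contact force between any of the fingers, the arm and plaque2_c1 above 0.3 N).
It fails at once if the robot touches the ivory face of a plaque (contact force between any of the fingers, the arm and plaque3_c1 above 0.3 N).
It fails at once if the robot touches the ivory face of a plaque (contact force between any of the fingers, the arm and plaque4_c1 above 0.3 N).
It fails at once if a bystander is moved more than 40 mm (distance of any of jar, cutter, scraper, bowl, palette_knife, shaker, rolling_pin from where it was at the start of the episode above 0.04 m).
Of plaque1, plaque2, plaque3, plaque4 only 3 to 4 are there at a start; the rules pass over those that are not, and their reading is None.
At some moment in a run one of plaque1, plaque2, plaque3, plaque4 may be knocked a few centimetres aside while the robot is not near it.
It also fails if it takes over 210 s, if anything falls off the work surface, if the arm or the gripper's body presses on something with over 40 N, if the wrist force passes 120 N, or if a joint passes its speed limit or range.

ROBOT

A 6-joint arm with a two-finger parallel gripper is mounted at the origin on the work surface. World frame = base frame: x ahead of the robot, y to its left, z up, the work surface at z = 0. Lengths are in m, angles in degrees, forces in N, time in s.
With the tool pointing down it reaches from about 0.25 to 0.725 m from the base axis. Payload 9.7 kg.
Tool frame: the origin (TCP) lies between the finger pads; the fingertips stand 19 mm ahead of it and the grasp point (between the pads) is the TCP; z points along the fingers, y is the line along which they close (so a half turn about z gives the same grasp; the last joint's range is limited). The gripper opens to 85 mm and grips with 20 to 120 N. Pads are 22 mm wide; open, the fingers measure 114 mm over their backs; the gripper's body (76 mm by 85 mm) begins 54 mm behind the grasp point. The pads swing forward as they close: fully open they stand 13 mm farther back than shut.
Start: joints at [-66.921, 4.979, 10.078, 95.1, 0, 90], TCP at [0.216, -0.506, 0.25] pointing down, gripper open.
Joint ranges: [-179.16, 179.16], [-48.56, 103.87], [-65.8, 70.77], [-126.05, 130.52], [-82.76, 87.17], [-180, 180]. Speed limits (degrees/s): [127.2, 127.2, 147.25, 180, 180, 180].

INTERFACE

Orientations are given as [roll, pitch, yaw] about the fixed x, y, z axes, in that order (R = Rz(yaw) Ry(pitch) Rx(roll)).
In Python, from workcell import bot gives the robot as it stands. The module is installed in compiled form; this text tells all that it offers.
- The arm moves only by the shell command python3 -m crank 'ROWS' [OPENING] [FORCE]. ROWS is JSON, a list that holds one entry, the list of rows, each a list of 6 numbers: the shift along the world's x, y, z as a fraction of full scale, then the turn, a rotation vector about the world's x, y, z as a fraction of full scale. In form: [[[x, y, z, wx, wy, wz], ...]]. A call has 1 to 20 rows; each row shifts and turns the commanded pose from where the row before left it; what a row does not reach is not made up. Full scale, the value 1, is 20 mm for a shift and 0.12 rad for a turn. A row lasts 1/12 s, in which the tool goes at most 41.7 mm and 7.16 degrees, less where a joint would pass 70% of its speed; a pose out of reach is approached as far as the arm can. A call with a number of a shift or a turn outside -1 to 1 is refused whole. A call with a gripper value outside its range is refused whole. OPENING is the opening, from 0 (shut) to 1 (fully open), set as the call begins (- or left out, the last holds). The fingers move at their own pace and stop on an object; FORCE is the grip in N (left out, the last holds). Time passes only in rows, so rows that do not move let the fingers close. It gives the time, the measured TCP pose, the force, the opening and the grip force at its end, in the units of the state.
- bot.get_obs(): the state, without advancing time (a new reading comes with each control period).
- bot.camera(name): name is "scene" or "top"; returns the picture (400x640x3 uint8, red, green, blue); there is no depth.
- bot.camera_model(name): a dict with "vertical_fov" (degrees; the focal length in pixels is half the picture's height over the tangent of half this angle, whatever the lens; pixels are square), "cx", "cy" (the principal point, pixels), "R" (3x3) and "t" (3): a world point X has camera coordinates R X + t. Camera axes: x right, y down, z forward; pixel columns grow to the right and rows downward; lengths in m; the calibration is good to about 2 mm. A picture is of the moment at which its call begins. camera_model takes no time and is no camera call.
- bot.job_done(): hands the job in; it is judged then, once.
The state is a dict: "time": time; "q": joint angles; "qd": joint speeds; "joint_efforts": joint torques, N m; "ee_pos": TCP position; "tcp_rot": TCP orientation; "wrist_force": force on the tool from outside, world axes, zero at the start; "torque": the same for the moment, N m; "opening": finger opening in m; "grasp_force": force on a finger pad.
Only numpy, scipy, OpenCV 4.12 (cv2) and the standard library are available. Lean on these libraries where they do the work, as an engineer would, in place of code of your own. Each camera call takes 0.05 s, during which the arm holds its last target. There are 200 camera calls.

## Working session

There is one attempt and no reset: what is moved stays moved. The work goes in short steps, Python scripts to look and compute and a shell command to move; the robot and the scene stay as the last step left them, time stands still between calls to the robot, and variables do not carry over. Pictures are saved under pics/ and viewed, at most 14 in all, crops included, and the job is handed in when it is done.

```bash
mkdir -p pics; python3 - <<'E'
from workcell import bot
import cv2
for n in("scene","top"):
    im=bot.camera(n); cv2.imwrite(f"pics/{n}0.png",cv2.cvtColor(im,cv2.COLOR_RGB2BGR)); print(n,bot.camera_model(n))
o=bot.get_obs();print(o)
E
```

```text
scene {'vertical_fov': 42.014519693322484, 'cx': 321.72109441995406, 'cy': 201.61951479460373, 'R': array([[ 0.80906507,  0.58760917, -0.0113657 ],
       [ 0.3230735 , -0.46082054, -0.82660023],
       [-0.49095542,  0.66510142, -0.56267475]]), 't': array([-0.41975254, -0.06169252,  1.87131711])}
top {'vertical_fov': 47.98767505533054, 'cx': 318.2324088579227, 'cy': 195.07412898723146, 'R': array([[ 0.02371881, -0.99961103,  0.01466977],
       [-0.99022091, -0.02550883, -0.1371563 ],
       [ 0.13747716, -0.01127313, -0.99044078]]), 't': array([-0.04674004,  0.59653777,  1.53334476])}
{'time': 0.1, 'q': array([-6.69213291e+01,  5.00915495e+00,  1.00383200e+01,  9.51019642e+01,
        1.32106991e-03,  9.00002976e+01]), 'qd': array([ 0.07512234, -0.19074879,  0.12682437,  0.03447424, -0.03641033,
        0.04833432]), 'joint_efforts': array([ 1.97496915e-04, -5.21560729e+01,  4.65656090e+01,  1.60688820e-02,
        7.92134955e-06,  6.15703755e-06]), 'ee_pos': array([ 0.21552344, -0.50579367,  0.24963636]), 'tcp_rot': array([-1.79927201e+02, -1.32069072e-03,  2.30783716e+01]), 'wrist_force': array([0.5588372 , 0.30488887, 0.00591074]), 'torque': array([-0.02018376, -0.04235676,  0.04167829]), 'grasp_force': 0.0, 'opening': 0.0853914843218922}
```

View pics/top0.png

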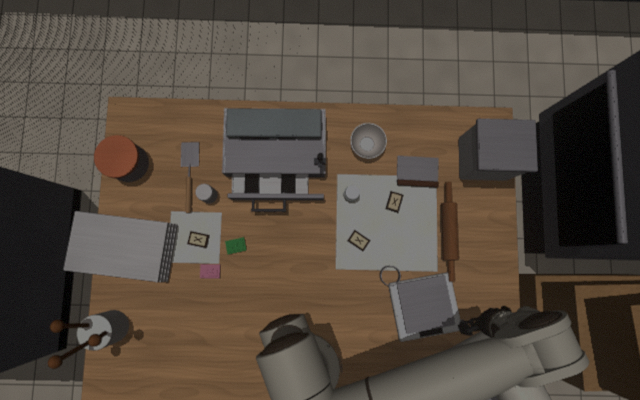

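View pics/scene0.png

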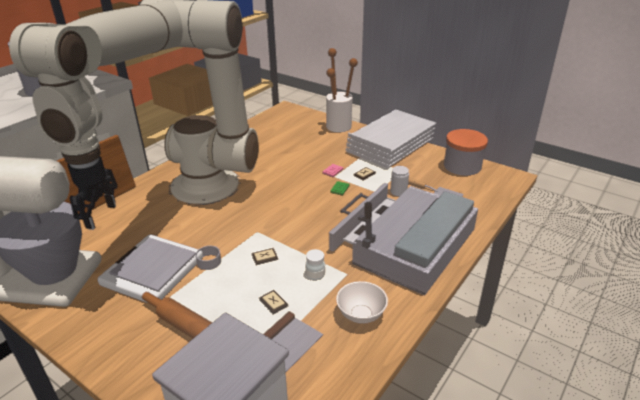

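Top view: three ivory-faced plaques with dark borders at about (395,202), (359,240) and (199,240). The green piece (236,245) and the pink one (210,270) are look-alikes to leave alone. The drawer is partly open, with its front at row ~197 and the handle at (270,208). The clamp is at (320,160). I'll measure these and confirm in an enlarged crop.

```bash
cat > h.py <<'E'
from workcell import bot
import cv2, numpy as np
def shot(n): return cv2.cvtColor(bot.camera(n),cv2.COLOR_RGB2BGR)
def ray(n,uv,z):
    m=bot.camera_model(n); f=200/np.tan(np.radians(m["vertical_fov"]/2)); R,t=m["R"],m["t"]
    uv=np.atleast_2d(uv).astype(float); d=np.c_[(uv[:,0]-m["cx"])/f,(uv[:,1]-m["cy"])/f,np.ones(len(uv))]@R
    c=-R.T@t; return c+d*((z-c[2])/d[:,2])[:,None]
def proj(n,X):
    m=bot.camera_model(n); f=200/np.tan(np.radians(m["vertical_fov"]/2)); p=np.atleast_2d(X)@m["R"].T+m["t"]
    return np.c_[f*p[:,0]/p[:,2]+m["cx"],f*p[:,1]/p[:,2]+m["cy"]]
def plaques(n,im,zt=0.012):
    "ivory faces: yellowish bright blobs"
    hsv=cv2.cvtColor(im,cv2.COLOR_BGR2HSV); b=im.astype(int)
    mk=((b[...,2]-b[...,0]>25)&(b[...,2]>130)&(b[...,1]-b[...,0]>18)&(abs(b[...,2]-b[...,1])<40)).astype(np.uint8)
    mk=cv2.morphologyEx(mk,cv2.MORPH_CLOSE,np.ones((5,5)))
    out=[]
    for c in cv2.findContours(mk,cv2.RETR_EXTERNAL,cv2.CHAIN_APPROX_NONE)[0]:
        if cv2.contourArea(c)<30: continue
        P=ray(n,c[:,0,:],zt)[:,:2]; r=cv2.minAreaRect((P*1000).astype(np.float32)); s=np.array(r[1])
        if not(25<s.min()<60 and 40<s.max()<85): continue
        B=cv2.boxPoints(r); e=[B[1]-B[0],B[2]-B[1]]; e=max(e,key=np.linalg.norm); a=np.degrees(np.arctan2(e[1],e[0]))
        out.append((c[:,0].mean(0).round(),np.array(r[0]).round(1),s.round(1),round((a+90)%180-90,1)))
    return out
E
python3 - <<'E'
from h import *
im=cv2.imread("pics/top0.png"); 
for p in plaques("top",im): print(*p)
for y,x in((202,395),(202,400),(195,380),(240,199),(225,185)): print(im[y,x])
a=cv2.resize(im[95:280,160:340],None,fx=4,fy=4,interpolation=cv2.INTER_CUBIC)[:600]
cv2.imwrite("pics/c1.png",a[:, :])
cv2.imwrite("pics/c2.png",cv2.resize(im[180:262,330:450],None,fx=5,fy=5,interpolation=cv2.INTER_CUBIC))
E
```

```text
[60 73 81]
[37 42 50]
[127 128 128]
[53 64 74]
[124 130 129]
```

View pics/c1.png

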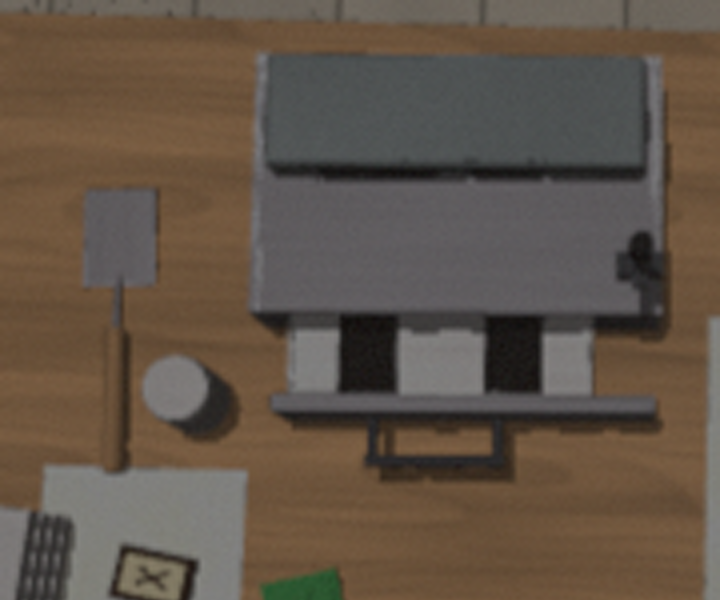

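View pics/c2.png

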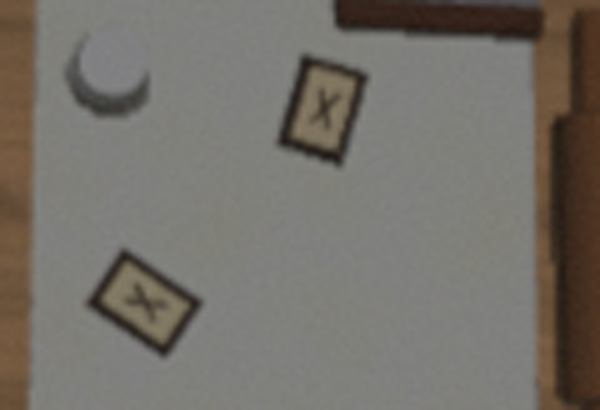

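Both crops show three real plaques, each with an ivory face, dark border and X mark. The chiller is nearly square to the camera, the drawer is partly out, and the clamp stands at about (320,160). Next I compute positions.

```bash
python3 - <<'E'
s=open('h.py').read(); i=s.index('def plaques')
open('h.py','w').write(s[:i]+'''def plaques(n,im,zt=0.010,th=75):
    "dark slab outlines (68x48) filled"
    mk=(im.max(2)<th).astype(np.uint8); out=[]
    for c in cv2.findContours(mk,cv2.RETR_EXTERNAL,cv2.CHAIN_APPROX_NONE)[0]:
        if cv2.contourArea(c)<100: continue
        P=ray(n,c[:,0,:],zt)[:,:2]; r=cv2.minAreaRect((P*1000).astype(np.float32)); s=np.array(r[1])
        if not(38<s.min()<62 and 55<s.max()<82): continue
        B=cv2.boxPoints(r); e=[B[1]-B[0],B[2]-B[1]]; e=max(e,key=np.linalg.norm); a=np.degrees(np.arctan2(e[1],e[0]))
        out.append((c[:,0].mean(0).round(),np.array(r[0]).round(1),s.round(1),round((a+90)%180-90,1)))
    return out
''')
E
python3 - <<'E'
from h import *
im=cv2.imread("pics/top0.png"); 
for th in(65,75,90):
  for p in plaques("top",im,th=th): print(th,*p)
g=lambda x,y:(x/4+160-.375,y/4+95-.375)
R=lambda l,x,y,z:print(l,(ray("top",g(x,y),z)[0]*1000).round(1))
R("chL",250,314,.08);R("chR",662,318,.08);R("panL rear",272,396,.076);R("panR rear",657,398,.076)
R("panL front",272,411,.076);R("panR front",657,414,.076)
R("barL",366,462,.056);R("barR",502,462,.056)
R("chBL",260,53,.08);R("chBR",662,57,.08)
R("clamp pivot",640,275,.094)
im=cv2.imread("pics/scene0.png")
cv2.imwrite("pics/s1.png",cv2.resize(im[165:305,310:510],None,fx=4,fy=4,interpolation=cv2.INTER_CUBIC))
E
```

```text
65 [575. 380.] [ -22.  -922.2] [53.2 74.1] -70.0
65 [359. 240.] [ 444.8 -178.5] [64.5 44.3] 57.6
65 [212. 197.] [584.9 344.7] [46.1 58.3] -28.4
75 [575. 381.] [ -23.6 -922.1] [56.2 75.4] -70.0
75 [198. 239.] [434.6 385.7] [68.6 45.6] 79.0
75 [358. 240.] [ 444.9 -177.9] [65.3 46.2] 57.2
75 [394. 201.] [ 585.9 -303.7] [47.4 67.2] -15.8
75 [212. 197.] [584.7 344.6] [49.6 58.9] -31.6
90 [236. 246.] [415.9 253.1] [51.7 71. ] -76.5
90 [198. 239.] [434.7 386. ] [71.1 47.6] 79.4
90 [358. 240.] [ 444.4 -177.6] [67.2 48.1] 57.2
90 [394. 202.] [ 585.8 -303.9] [49.6 69.6] -16.3
90 [212. 196.] [587.6 345.1] [55.4 65.3] -21.7
chL [659.7 299.9  80. ]
chR [665.5 -53.5  80. ]
panL rear [589.7 278.2  76. ]
panR rear [596.5 -50.8  76. ]
panL front [576.8 277.5  76. ]
panR front [582.7 -51.1  76. ]
barL [537.1 198.3  56. ]
barR [540.1  81.2  56. ]
chBL [891.9 303.5  80. ]
chBR [898.3 -48.5  80. ]
clamp pivot [699.8 -33.5  94. ]
```

View pics/s1.png

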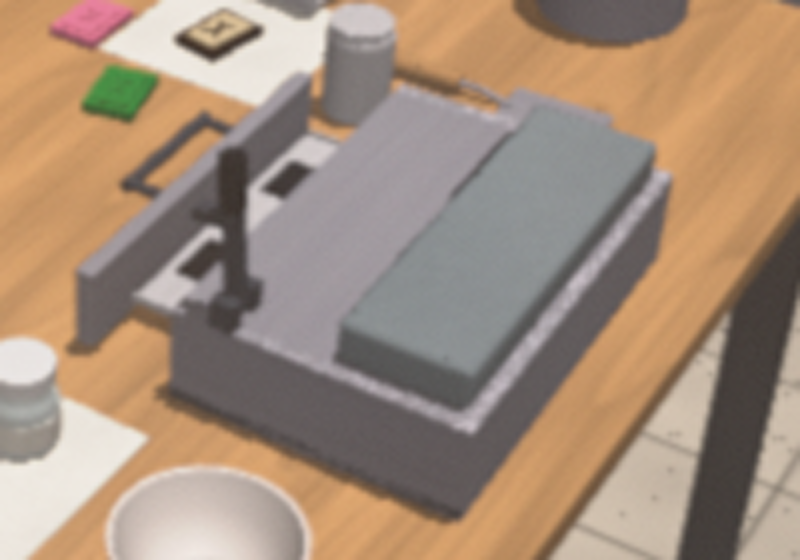

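The sizes check out: the chiller measures 353 x 232 mm, and the plaques about 68 x 47. Yaw is about 1.1°, chiller origin about (0.662, 0.140), and the drawer about 69 mm out. The bar is at (0.539, 0.140, 0.056). I'm moving above the handle.

```bash
python3 -m crank '[[[0.5,1,0,0,0,0.31],[0.5,1,0,0,0,0.31],[0.5,1,0,0,0,0.31],[0.5,1,0,0,0,0.31],[0.5,1,0,0,0,0.31],[0.5,1,0,0,0,0.31],[0.5,1,0,0,0,0.31],[0.5,1,0,0,0,0.31],[0.5,1,0,0,0,0.31],[0.5,1,0,0,0,0.31],[0.5,1,0,0,0,0.31],[0.5,1,0,0,0,0.31],[0.5,1,0,0,0,0.31],[0.5,1,0,0,0,0.31],[0.5,1,0,0,0,0.31],[0.5,1,0,0,0,0.31]]]' 0.42 30
python3 -m crank '[[[0.5,1,0,0,0,0.31],[0.5,1,0,0,0,0.31],[0.5,1,0,0,0,0.31],[0.5,1,0,0,0,0.31],[0.5,1,0,0,0,0.31],[0.5,1,0,0,0,0.31],[0.5,1,0,0,0,0.31],[0.5,1,0,0,0,0.31],[0.5,1,0,0,0,0.31],[0.5,1,0,0,0,0.31],[0.5,1,0,0,0,0.31],[0.5,1,0,0,0,0.31],[0.5,1,0,0,0,0.31],[0.5,1,0,0,0,0.31],[0.5,1,0,0,0,0.31],[0.5,1,0,0,0,0.31],[0,0,0,0,0,0],[0,0,0,0,0,0]]]'
python3 -c "
from h import *
print(bot.get_obs()['q'])
im=shot('top');cv2.imwrite('pics/top1.png',im)"
```

```text
time: 1.43
ee_pos: [0.3758, -0.1849, 0.2501]
tcp_rot: [-180.0, 0.0, 57.3]
wrist_force: [0.4, -0.1, 0.8]
opening: 0.0357
grasp_force: 0.0
time: 2.93
ee_pos: [0.5356, 0.1347, 0.2494]
tcp_rot: [-179.9, 0.0, 91.4]
wrist_force: [0.6, 0.4, 0.2]
opening: 0.036
grasp_force: 0.0
[ 1.41193821e+01  5.36602778e+00  1.03942900e+01  9.51253765e+01
 -4.53650652e-03  1.02768884e+02]
```

View pics/top1.png

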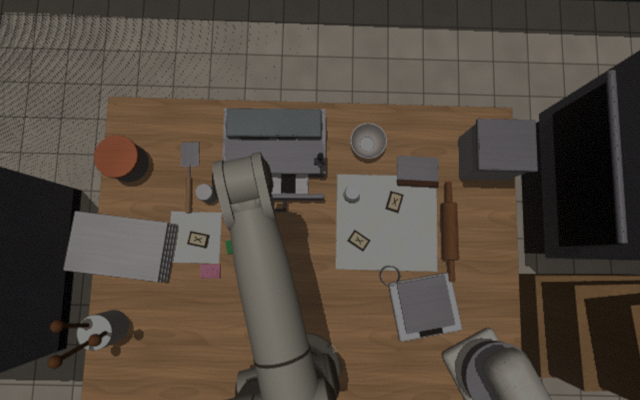

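No fourth plaque appears where the arm stood before (and the area under the arm now was clear in the first view), so there are three. Descending onto the bar.

```bash
python3 -m crank '[[[0.15,0.25,-0.8,0,0,0],[0,0,-0.8,0,0,0],[0,0,-0.8,0,0,0],[0,0,-0.8,0,0,0],[0,0,-0.8,0,0,0],[0,0,-0.8,0,0,0],[0,0,-0.8,0,0,0],[0,0,-0.8,0,0,0],[0,0,-0.8,0,0,0],[0,0,-0.8,0,0,0],[0,0,-0.8,0,0,0],[0,0,-0.8,0,0,0],[0,0,0,0,0,0],[0,0,0,0,0,0]]]'
python3 -m crank '[[[0,0,0,0,0,0],[0,0,0,0,0,0],[0,0,0,0,0,0],[0,0,0,0,0,0],[0,0,0,0,0,0]]]' 0 30
```

```text
time: 4.15
ee_pos: [0.5379, 0.1381, 0.0581]
tcp_rot: [-179.9, 0.0, 91.2]
wrist_force: [0.2, -0.1, 0.5]
opening: 0.0356
grasp_force: 0.0
time: 4.57
ee_pos: [0.5392, 0.1389, 0.0597]
tcp_rot: [179.9, 0.0, 91.3]
wrist_force: [-0.6, -2.7, 6.5]
opening: 0.0106
grasp_force: 29.5
```

```bash
python3 -m crank '[[[-0.4,-0.01,0,0,0,0],[-0.4,-0.01,0,0,0,0],[-0.4,-0.01,0,0,0,0],[-0.4,-0.01,0,0,0,0],[-0.4,-0.01,0,0,0,0],[-0.4,-0.01,0,0,0,0],[-0.4,-0.01,0,0,0,0],[-0.4,-0.01,0,0,0,0],[-0.4,-0.01,0,0,0,0],[-0.4,-0.01,0,0,0,0],[-0.4,-0.01,0,0,0,0],[-0.3,0,0,0,0,0],[-0.1,0,0,0,0,0],[0,0,0,0,0,0]]]'
python3 -m crank '[[[-0.1,0,0,0,0,0],[-0.1,0,0,0,0,0],[-0.1,0,0,0,0,0],[0,0,0,0,0,0]]]'
```

```text
time: 5.73
ee_pos: [0.4427, 0.137, 0.0597]
tcp_rot: [179.9, -0.0, 91.3]
wrist_force: [-1.7, -1.5, 7.4]
opening: 0.0107
grasp_force: 30.6
time: 6.07
ee_pos: [0.4414, 0.137, 0.0598]
tcp_rot: [179.3, 0.0, 91.2]
wrist_force: [26.5, -2.6, -11.0]
opening: 0.0108
grasp_force: 29.7
```

The drawer is at its stop, with the bar at about x = 0.442. Release, raise, then re-measure.

```bash
python3 -m crank '[[[0,0,0,0,0,0],[0,0,0,0,0,0],[0,0,0,0,0,0],[0,0,1,0,0,0],[0,0,1,0,0,0],[0,0,1,0,0,0],[0,0,1,0,0,0],[0,0,1,0,0,0],[0,0,1,0,0,0],[0,0,0,0,0,0]]]' 0.42
python3 -m crank '[[[0,-1,0,0,0,-0.31],[0,-1,0,0,0,-0.31],[0,-1,0,0,0,-0.31],[0,-1,0,0,0,-0.31],[0,-1,0,0,0,-0.31],[0,-1,0,0,0,-0.31],[0,-1,0,0,0,-0.31],[0,-1,0,0,0,-0.31],[0,0,0,0,0,-0.31],[0,0,0,0,0,-0.31],[0,0,0,0,0,-0.31],[0,0,0,0,0,-0.31],[0,0,0,0,0,-0.31],[0,0,0,0,0,-0.31],[0,0,0,0,0,-0.31],[0,0,0,0,0,-0.31]]]' 0.78
python3 -c "
from h import *
im=shot('top');cv2.imwrite('pics/top2.png',im)
for th in (75,90):
  for p in plaques('top',im,th=th): print(th,*p)
cv2.imwrite('pics/c3.png',cv2.resize(im[140:280,190:410],None,fx=3.6,fy=3.6,interpolation=cv2.INTER_CUBIC))"
```

```text
time: 6.9
ee_pos: [0.4375, 0.1373, 0.1821]
tcp_rot: [179.7, -0.1, 91.3]
wrist_force: [-0.3, 0.3, 0.8]
opening: 0.0358
grasp_force: 0.0
time: 8.23
ee_pos: [0.4362, -0.023, 0.1777]
tcp_rot: [-179.9, 0.0, 57.1]
wrist_force: [-0.5, 0.2, -0.8]
opening: 0.0667
grasp_force: 0.0
75 [198. 239.] [434.6 385.9] [69.1 45.6] 79.0
75 [358. 240.] [ 444.8 -178.3] [66.3 46.2] 57.6
75 [251. 210.] [544.1 205.5] [67.8 50.3] 1.5
75 [394. 201.] [ 585.9 -303.8] [47.1 67.4] -16.4
75 [212. 197.] [584.7 344.6] [49.6 58.9] -31.6
90 [236. 246.] [416.1 253.2] [52.9 71.2] -75.6
90 [198. 239.] [434.7 386. ] [71.1 48. ] 79.4
90 [358. 240.] [ 444.5 -177.6] [67.2 49. ] 56.9
90 [251. 209.] [542.5 205.2] [79.  49.8] 2.4
90 [394. 202.] [ 585.7 -303.8] [49.6 70.1] -16.6
90 [211. 197.] [586.6 346.5] [57.2 65.1] -24.8
```

View pics/c3.png

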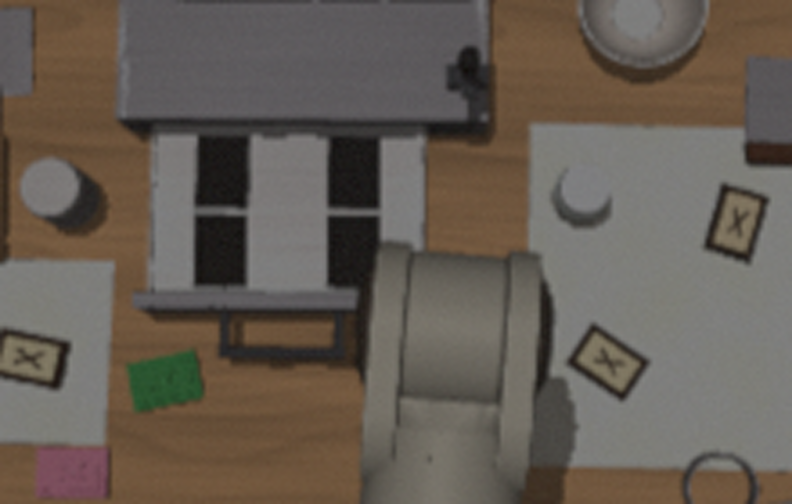

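Drawer fully out. The left pads are visible: pad3 at px ~(252,188) and pad1 at ~(251,210). The two right-hand plaques have not moved. Moving to the nearer one at (0.4447, -0.178), 57°.

```bash
python3 -c "
from h import *
im=cv2.imread('pics/top2.png')
mk=(im.max(2)<55).astype(np.uint8)
for c in cv2.findContours(mk,cv2.RETR_EXTERNAL,cv2.CHAIN_APPROX_NONE)[0]:
  if cv2.contourArea(c)>100 and 230<c[:,0,0].mean()<305 and 160<c[:,0,1].mean()<225:
    P=ray('top',c[:,0],.02)[:,:2]*1000; print(c[:,0].mean(0),cv2.minAreaRect(P.astype(np.float32)))
"
python3 -m crank '[[[0.05,-1,0,0,0,0],[0.05,-1,0,0,0,0],[0.05,-1,0,0,0,0],[0.05,-1,0,0,0,0],[0.05,-1,0,0,0,0],[0.05,-1,0,0,0,0],[0.05,-1,0,0,0,0],[0.05,-0.75,0,0,0,0],[0,0,-1,0,0,0],[0,0,-1,0,0,0],[0,0,-1,0,0,0],[0,0,-1,0,0,0],[0,0,-1,0,0,0],[0,0,-1,0,0,0],[0,0,0,0,0,0],[0,0,0,0,0,0]]]'
```

```text
[250.5        209.01612903] ((543.1887817382812, 205.63380432128906), (67.8873291015625, 45.911373138427734), 2.428145408630371)
[287.67692308 186.87692308] ((626.7688598632812, 77.8677978515625), (72.25872802734375, 46.35660171508789), 1.782814621925354)
[251.40625  186.890625] ((624.266845703125, 205.93873596191406), (49.29486846923828, 72.13275909423828), 89.11825561523438)
[283.40784314 171.89019608] ((705.4208984375, 125.962158203125), (91.25789642333984, 360.3631591796875), 0.889939546585083)
time: 9.62
ee_pos: [0.4437, -0.1777, 0.0575]
tcp_rot: [-179.9, 0.0, 57.2]
wrist_force: [0.1, -0.4, -0.3]
opening: 0.0666
grasp_force: 0.0
```

```bash
python3 -m crank '[[[0,0,-0.5,0,0,0],[0,0,-0.5,0,0,0],[0,0,-0.5,0,0,0],[0,0,-0.4,0,0,0],[0,0,0,0,0,0],[0,0,0,0,0,0]]]'
python3 -m crank '[[[0,0,0,0,0,0],[0,0,0,0,0,0],[0,0,0,0,0,0],[0,0,0,0,0,0]]]' 0 30
python3 -c "
from h import *
im=shot('scene');cv2.imwrite('pics/s2.png',cv2.resize(im[200:300,200:330],None,fx=5,fy=5,interpolation=cv2.INTER_CUBIC))"
```

```text
time: 10.12
ee_pos: [0.4442, -0.178, 0.0198]
tcp_rot: [-179.9, 0.0, 57.2]
wrist_force: [0.2, 0.2, 0.6]
opening: 0.0664
grasp_force: 0.0
time: 10.45
ee_pos: [0.445, -0.1784, 0.021]
tcp_rot: [179.9, -0.0, 57.2]
wrist_force: [-0.4, 0.3, 4.4]
opening: 0.0469
grasp_force: 31.4
```

View pics/s2.png

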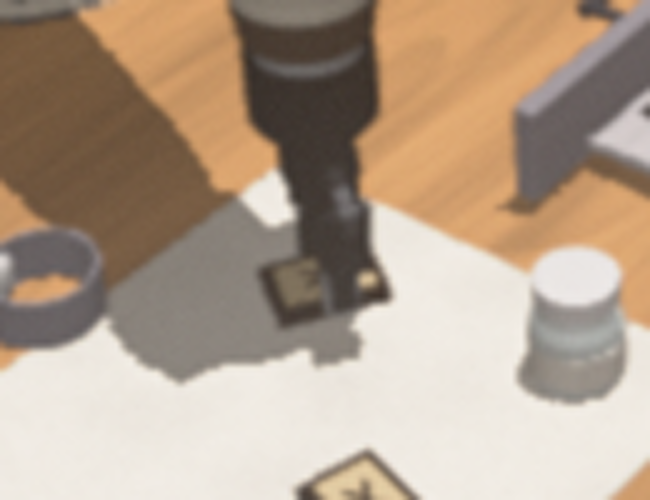

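The plaque is held by its long edges at 46.9 mm and the face is untouched. Carrying it to pad3.

```bash
python3 -m crank '[[[0,0,0.5,0,0,0],[0,0,1,0,0,0],[0,0,1,0,0,0],[0,0,1,0,0,0],[0,0,1,0,0,0],[0,0,1,0,0,0],[0,0,1,0,0,0],[0,0,0.5,0,0,0]]]'
python3 -m crank '[[[0.44,0.96,0,0,0,0.9],[0.44,0.96,0,0,0,0.9],[0.44,0.96,0,0,0,0.9],[0.44,0.96,0,0,0,0.9],[0.44,0.96,0,0,0,0.9],[0.44,0.96,0,0,0,0.9],[0.44,0.96,0,0,0,0.9],[0.44,0.96,0,0,0,0.9],[0.44,0.96,0,0,0,0.9],[0.44,0.96,0,0,0,0.9],[0.44,0.96,0,0,0,0.9],[0.44,0.96,0,0,0,0.9],[0.44,0.96,0,0,0,0.9],[0.44,0.96,0,0,0,0.9],[0.44,0.96,0,0,0,0.9],[0.44,0.96,0,0,0,0.9],[0.44,0.96,0,0,0,0.9],[0.44,0.96,0,0,0,0.9],[0.44,0.96,0,0,0,0.9],[0.44,0.96,0,0,0,0.9]]]'
python3 -m crank '[[[0,0,0,0,0,0],[0,0,0,0,0,0],[0,0,0,0,0,0]]]'
python3 -c "
from h import *
print(bot.get_obs()['q'].round(1))
im=shot('top');cv2.imwrite('pics/top3.png',im)
for p in plaques('top',im,th=75): print(*p)"
```

```text
time: 11.17
ee_pos: [0.4451, -0.1784, 0.1632]
tcp_rot: [179.8, -0.0, 57.2]
wrist_force: [0.9, 0.3, -0.6]
opening: 0.0466
grasp_force: 31.1
time: 12.83
ee_pos: [0.6207, 0.2068, 0.1598]
tcp_rot: [-180.0, -0.1, -178.7]
wrist_force: [0.0, -0.1, 0.1]
opening: 0.0469
grasp_force: 31.1
time: 13.08
ee_pos: [0.6203, 0.2054, 0.1599]
tcp_rot: [-180.0, -0.1, -179.2]
wrist_force: [0.5, 0.2, -1.0]
opening: 0.0466
grasp_force: 31.1
[18.3 18.6 15.9 87.4 -0.  17.5]
[198. 239.] [434.6 385.7] [68.6 45.6] 79.0
[394. 201.] [ 586.  -303.7] [47.5 67.1] -15.6
```

```bash
python3 -m crank '[[[0.08,0.05,-0.8,0,0,0],[0,0,-0.8,0,0,0],[0,0,-0.8,0,0,0],[0,0,-0.8,0,0,0],[0,0,-0.8,0,0,0],[0,0,-0.8,0,0,0],[0,0,-0.5,0,0,0],[0,0,-0.3,0,0,0],[0,0,-0.2,0,0,0],[0,0,-0.05,0,0,0],[0,0,0,0,0,0]]]'
```

```text
time: 14.05
ee_pos: [0.6224, 0.2067, 0.0438]
tcp_rot: [180.0, 0.0, -179.1]
wrist_force: [0.2, 0.1, -0.7]
opening: 0.0468
grasp_force: 31.1
```

```bash
python3 -m crank '[[[0,0,-0.1,0,0,0],[0,0,-0.03,0,0,0],[0,0,0,0,0,0]]]'
python3 -m crank '[[[0,0,0,0,0,0],[0,0,0,0,0,0],[0,0,0,0,0,0],[0,0,0.4,0,0,0],[0,0,0.8,0,0,0],[0,0,1,0,0,0],[0,0,1,0,0,0],[0,0,1,0,0,0],[0,0,1,0,0,0],[0,0,1,0,0,0],[0,0,0,0,0,0]]]' 0.72
```

```text
time: 14.3
ee_pos: [0.6224, 0.2069, 0.0411]
tcp_rot: [180.0, 0.0, -179.1]
wrist_force: [1.0, -0.5, -0.1]
opening: 0.0471
grasp_force: 31.2
time: 15.22
ee_pos: [0.6235, 0.2072, 0.1702]
tcp_rot: [179.9, 0.4, -179.1]
wrist_force: [0.8, -0.9, 0.9]
opening: 0.0614
grasp_force: 0.0
```

```bash
python3 -m crank '[[[-0.5,-1,0,0,0,-0.1],[-0.5,-1,0,0,0,-0.1],[-0.5,-1,0,0,0,-0.1],[-0.5,-1,0,0,0,-0.1],[-0.5,-1,0,0,0,-0.1],[-0.5,-1,0,0,0,-0.1],[-0.5,-1,0,0,0,-0.1],[-0.5,-1,0,0,0,-0.1],[-0.5,-1,0,0,0,-0.1],[-0.5,-1,0,0,0,-0.1],[-0.5,-1,0,0,0,-0.1],[-0.5,-1,0,0,0,-0.1]]]' 0.78
python3 -m crank '[[[0.32,-1,0,0,0,-0.1],[0.32,-1,0,0,0,-0.1],[0.32,-1,0,0,0,-0.1],[0.32,-1,0,0,0,-0.1],[0.32,-1,0,0,0,-0.1],[0,0,0,0,0,0]]]'
python3 -c "
from h import *
im=shot('top');cv2.imwrite('pics/top4.png',im)
for p in plaques('top',im,th=75): print(*p)
cv2.imwrite('pics/c4.png',cv2.resize(im[130:280,190:430],None,fx=3.3,fy=3.3,interpolation=cv2.INTER_CUBIC))"
```

```text
time: 16.22
ee_pos: [0.5015, -0.034, 0.1648]
tcp_rot: [180.0, 0.0, 172.7]
wrist_force: [0.2, -0.6, 0.4]
opening: 0.0664
grasp_force: 0.0
time: 16.72
ee_pos: [0.5347, -0.1359, 0.1644]
tcp_rot: [-180.0, 0.0, 169.1]
wrist_force: [0.0, 0.2, -0.3]
opening: 0.0669
grasp_force: 0.0
[198. 239.] [434.6 385.7] [68.6 45.6] 79.0
[288. 210.] [545.7  75.7] [71.5 46.3] 1.8
[251. 210.] [544.1 205.6] [67.8 50.2] 1.5
[212. 197.] [584.7 344.6] [49.6 58.9] -31.6
```

View pics/c4.png

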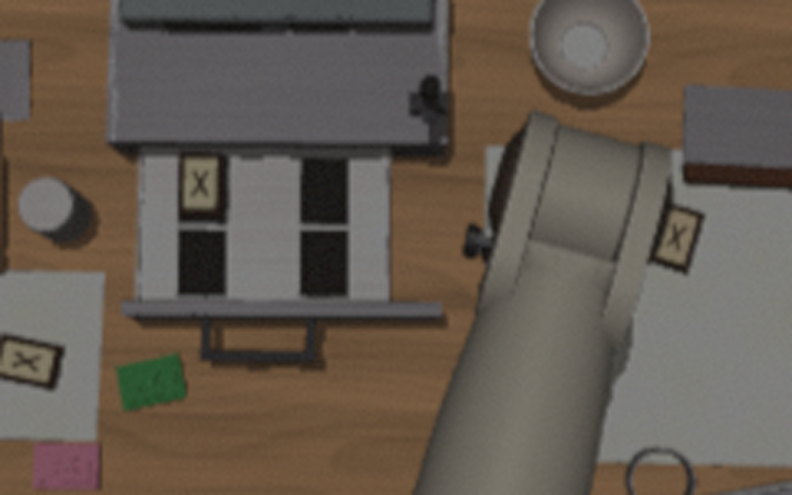

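Plaque centred on pad3; the right-hand plaque at px (395,202) is unmoved. Picking it.

```bash
python3 -m crank '[[[0.284,-0.933,0,0,0,-0.086],[0.284,-0.933,0,0,0,-0.086],[0.284,-0.933,0,0,0,-0.086],[0.284,-0.933,0,0,0,-0.086],[0.284,-0.933,0,0,0,-0.086],[0.284,-0.933,0,0,0,-0.086],[0.284,-0.933,0,0,0,-0.086],[0.284,-0.933,0,0,0,-0.086],[0.284,-0.933,0,0,0,-0.086],[0,0,-1,0,0,0],[0,0,-1,0,0,0],[0,0,-1,0,0,0],[0,0,-1,0,0,0],[0,0,-1,0,0,0],[0,0,0,0,0,0],[0,0,0,0,0,0]]]'
```

```text
time: 18.1
ee_pos: [0.5848, -0.3001, 0.0641]
tcp_rot: [180.0, -0.1, 164.0]
wrist_force: [0.1, 0.4, 0.7]
opening: 0.0666
grasp_force: 0.0
```

```bash
python3 -m crank '[[[0.05,-0.18,-0.3,0,0,0],[0,0,-0.5,0,0,0],[0,0,-0.5,0,0,0],[0,0,-0.5,0,0,0],[0,0,-0.4,0,0,0],[0,0,0,0,0,0],[0,0,0,0,0,0]]]'
python3 -m crank '[[[0,0,0,0,0,0],[0,0,0,0,0,0],[0,0,0,0,0,0],[0,0,0,0,0,0]]]' 0 30
```

```text
time: 18.68
ee_pos: [0.5859, -0.3045, 0.0198]
tcp_rot: [180.0, -0.1, 163.9]
wrist_force: [-1.0, 1.0, 0.5]
opening: 0.0666
grasp_force: 0.0
time: 19.02
ee_pos: [0.5868, -0.3049, 0.0215]
tcp_rot: [-180.0, 0.1, 163.9]
wrist_force: [-1.0, -0.2, 3.7]
opening: 0.0466
grasp_force: 31.2
```

```bash
python3 -m crank '[[[0,0,0.5,0,0,0],[0,0,1,0,0,0],[0,0,1,0,0,0],[0,0,1,0,0,0],[0,0,1,0,0,0],[0,0,1,0,0,0],[0,0,1,0,0,0],[0,0,0.5,0,0,0]]]'
python3 -m crank '[[[-0.4,1,0,0,0,0.13],[-0.4,1,0,0,0,0.13],[-0.4,1,0,0,0,0.13],[-0.4,1,0,0,0,0.13],[-0.4,1,0,0,0,0.13],[-0.4,1,0,0,0,0.13],[-0.4,1,0,0,0,0.13],[-0.4,1,0,0,0,0.13],[-0.4,1,0,0,0,0.13],[-0.4,1,0,0,0,0.13],[0.22,1,0,0,0,0.13],[0.22,1,0,0,0,0.13],[0.22,1,0,0,0,0.13],[0.22,1,0,0,0,0.13],[0.22,1,0,0,0,0.13],[0.22,1,0,0,0,0.13],[0.22,1,0,0,0,0.13],[0.22,1,0,0,0,0.13],[0.22,1,0,0,0,0.13],[0,0,0,0,0,0]]]'
python3 -m crank '[[[0,0,-0.8,0,0,0],[0,0,-0.8,0,0,0],[0,0,-0.8,0,0,0],[0,0,0,0,0,0],[0,0,0,0,0,0]]]'
```

```text
time: 19.68
ee_pos: [0.5868, -0.305, 0.1642]
tcp_rot: [-180.0, 0.2, 163.9]
wrist_force: [0.1, 0.5, -0.4]
opening: 0.0466
grasp_force: 31.0
time: 21.35
ee_pos: [0.5462, 0.078, 0.1604]
tcp_rot: [180.0, -0.0, -178.9]
wrist_force: [-0.1, -0.3, -0.6]
opening: 0.0465
grasp_force: 31.0
time: 21.77
ee_pos: [0.5453, 0.0749, 0.1123]
tcp_rot: [-180.0, -0.1, -179.1]
wrist_force: [0.0, 0.3, -0.0]
opening: 0.0463
grasp_force: 31.1
```

```bash
python3 -m crank '[[[0,0.03,-0.7,0,0,0],[0,0,-0.7,0,0,0],[0,0,-0.7,0,0,0],[0,0,-0.6,0,0,0],[0,0,-0.4,0,0,0],[0,0,-0.25,0,0,0],[0,0,-0.15,0,0,0],[0,0,-0.03,0,0,0],[0,0,0,0,0,0],[0,0,0,0,0,0]]]'
python3 -m crank '[[[0,0,0,0,0,0],[0,0,0,0,0,0],[0,0,0,0,0,0],[0,0,0.4,0,0,0],[0,0,0.8,0,0,0],[0,0,1,0,0,0],[0,0,1,0,0,0],[0,0,1,0,0,0],[0,0,1,0,0,0],[0,0,1,0,0,0],[0,0,0,0,0,0]]]' 0.72
python3 -c "
from h import *
im=shot('top');cv2.imwrite('pics/top5.png',im)
for p in plaques('top',im,th=75): print(*p)"
```

```text
time: 22.6
ee_pos: [0.5463, 0.0759, 0.0428]
tcp_rot: [180.0, 0.1, -179.1]
wrist_force: [-0.5, 0.8, -0.8]
opening: 0.0462
grasp_force: 31.1
time: 23.52
ee_pos: [0.5473, 0.0761, 0.1712]
tcp_rot: [180.0, 0.4, -179.1]
wrist_force: [0.5, 0.5, 1.1]
opening: 0.0613
grasp_force: 0.0
[198. 239.] [434.6 386.1] [69.2 45.9] 79.4
[212. 197.] [584.7 344.6] [49.6 58.9] -31.6
```

```bash
python3 -m crank '[[[-0.352,0.968,0,0,0,0.71],[-0.352,0.968,0,0,0,0.71],[-0.352,0.968,0,0,0,0.71],[-0.352,0.968,0,0,0,0.71],[-0.352,0.968,0,0,0,0.71],[-0.352,0.968,0,0,0,0.71],[-0.352,0.968,0,0,0,0.71],[-0.352,0.968,0,0,0,0.71],[-0.352,0.968,0,0,0,0.71],[-0.352,0.968,0,0,0,0.71],[-0.352,0.968,0,0,0,0.71],[-0.352,0.968,0,0,0,0.71],[-0.352,0.968,0,0,0,0.71],[-0.352,0.968,0,0,0,0.71],[-0.352,0.968,0,0,0,0.71],[-0.352,0.968,0,0,0,0.71],[0,0,0,0,0,0],[0,0,0,0,0,0]]]' 0.78
python3 -m crank '[[[0,0,-1,0,0,0],[0,0,-1,0,0,0],[0,0,-1,0,0,0],[0,0,-1,0,0,0],[0,0,-1,0,0,0],[0,0,0,0,0,0],[0,0,0,0,0,0]]]'
python3 -c "
from h import *
im=shot('top');cv2.imwrite('pics/top6.png',cv2.resize(im[130:280,160:400],None,fx=3.3,fy=3.3,interpolation=cv2.INTER_CUBIC))
im=shot('scene');cv2.imwrite('pics/s6.png',cv2.resize(im[110:260,300:500],None,fx=4,fy=4,interpolation=cv2.INTER_CUBIC))"
```

```text
time: 25.07
ee_pos: [0.4326, 0.3861, 0.1652]
tcp_rot: [180.0, -0.1, -100.9]
wrist_force: [-1.4, -0.5, -0.1]
opening: 0.0667
grasp_force: 0.0
time: 25.65
ee_pos: [0.433, 0.3844, 0.0653]
tcp_rot: [179.9, -0.1, -101.1]
wrist_force: [0.4, -0.7, 1.2]
opening: 0.0668
grasp_force: 0.0
```

View pics/s6.png

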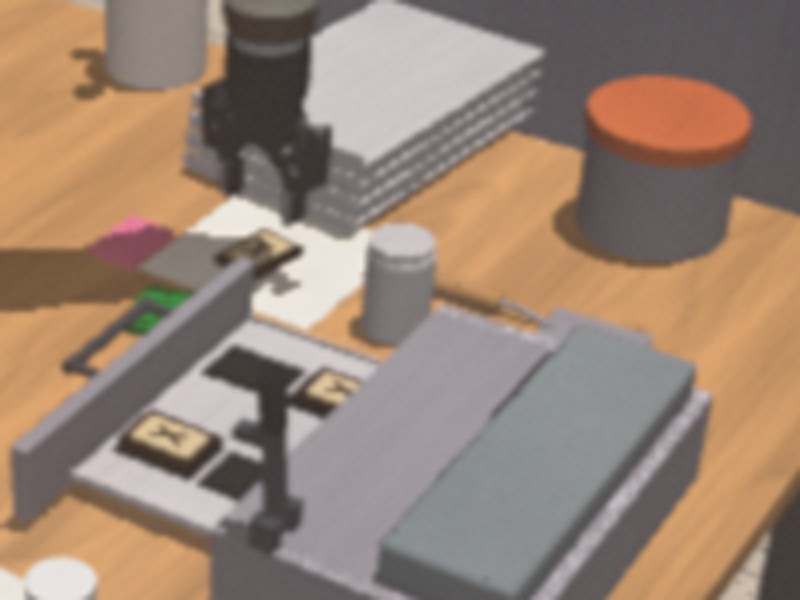

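View pics/top6.png

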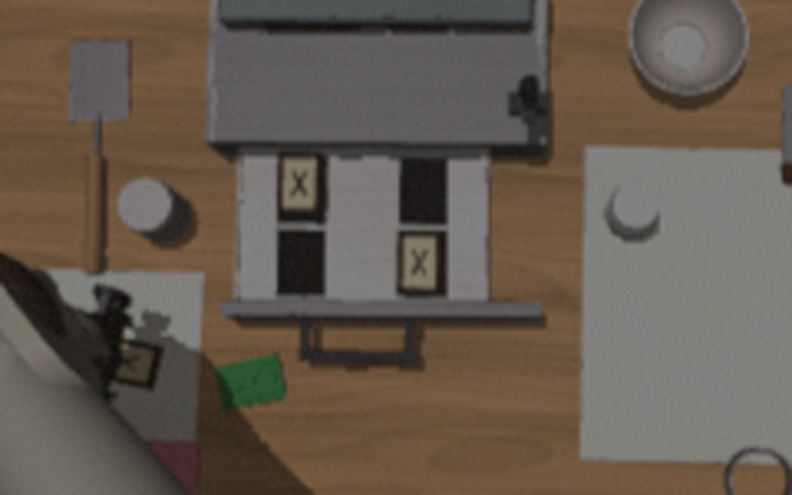

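Two plaques are placed squarely, and the gripper is over the third. Descending.

```bash
python3 -m crank '[[[0.07,0.06,-0.3,0,0,0],[0,0,-0.5,0,0,0],[0,0,-0.5,0,0,0],[0,0,-0.5,0,0,0],[0,0,-0.45,0,0,0],[0,0,0,0,0,0],[0,0,0,0,0,0]]]'
python3 -m crank '[[[0,0,0,0,0,0],[0,0,0,0,0,0],[0,0,0,0,0,0],[0,0,0,0,0,0]]]' 0 30
```

```text
time: 26.33
ee_pos: [0.4342, 0.3865, 0.0201]
tcp_rot: [179.9, -0.1, -101.0]
wrist_force: [-0.6, 0.0, -0.5]
opening: 0.0663
grasp_force: 0.0
time: 26.67
ee_pos: [0.435, 0.3872, 0.0219]
tcp_rot: [-180.0, 0.1, -101.0]
wrist_force: [-0.9, -0.7, 4.6]
opening: 0.0466
grasp_force: 31.2
```

```bash
python3 -m crank '[[[0,0,0.5,0,0,0],[0,0,1,0,0,0],[0,0,1,0,0,0],[0,0,1,0,0,0],[0,0,1,0,0,0],[0,0,1,0,0,0],[0,0,1,0,0,0],[0,0,0.5,0,0,0]]]'
python3 -m crank '[[[0.387,-0.649,0,0,0,-0.811],[0.387,-0.649,0,0,0,-0.811],[0.387,-0.649,0,0,0,-0.811],[0.387,-0.649,0,0,0,-0.811],[0.387,-0.649,0,0,0,-0.811],[0.387,-0.649,0,0,0,-0.811],[0.387,-0.649,0,0,0,-0.811],[0.387,-0.649,0,0,0,-0.811],[0.387,-0.649,0,0,0,-0.811],[0.387,-0.649,0,0,0,-0.811],[0.387,-0.649,0,0,0,-0.811],[0.387,-0.649,0,0,0,-0.811],[0.387,-0.649,0,0,0,-0.811],[0.387,-0.649,0,0,0,-0.811],[0,0,0,0,0,0],[0,0,0,0,0,0]]]'
python3 -m crank '[[[0,0,-0.8,0,0,0],[0,0,-0.8,0,0,0],[0,0,-0.8,0,0,0],[0,0,0,0,0,0],[0,0,0,0,0,0]]]'
```

```text
time: 27.33
ee_pos: [0.4351, 0.3872, 0.1644]
tcp_rot: [-179.9, 0.1, -101.0]
wrist_force: [0.1, 0.5, -0.6]
opening: 0.0464
grasp_force: 31.0
time: 28.67
ee_pos: [0.5431, 0.2046, 0.1609]
tcp_rot: [-180.0, -0.0, -179.0]
wrist_force: [-0.5, 0.4, -1.0]
opening: 0.0465
grasp_force: 31.0
time: 29.08
ee_pos: [0.5422, 0.2055, 0.1126]
tcp_rot: [-180.0, -0.1, -178.9]
wrist_force: [0.1, -0.5, 0.4]
opening: 0.0465
grasp_force: 31.1
```

```bash
python3 -m crank '[[[0.06,0,-0.7,0,0,0],[0,0,-0.7,0,0,0],[0,0,-0.7,0,0,0],[0,0,-0.6,0,0,0],[0,0,-0.4,0,0,0],[0,0,-0.25,0,0,0],[0,0,-0.15,0,0,0],[0,0,-0.04,0,0,0],[0,0,0,0,0,0],[0,0,0,0,0,0]]]'
python3 -m crank '[[[0,0,0,0,0,0],[0,0,0,0,0,0],[0,0,0,0,0,0],[0,0,0.4,0,0,0],[0,0,0.8,0,0,0],[0,0,1,0,0,0],[0,0,1,0,0,0],[0,0,1,0,0,0],[0,0,1,0,0,0],[0,0,1,0,0,0],[0,0,0,0,0,0]]]' 0.72
python3 -m crank '[[[-0.36,-0.24,0,0,0,-0.93],[-0.36,-0.24,0,0,0,-0.93],[-0.36,-0.24,0,0,0,-0.93],[-0.36,-0.24,0,0,0,-0.93],[-0.36,-0.24,0,0,0,-0.93],[-0.36,-0.24,0,0,0,-0.93],[-0.36,-0.24,0,0,0,-0.93],[-0.36,-0.24,0,0,0,-0.93],[-0.36,-0.24,0,0,0,-0.93],[-0.36,-0.24,0,0,0,-0.93],[-0.36,-0.24,0,0,0,-0.93],[-0.36,-0.24,0,0,0,-0.93],[-0.36,-0.24,0,0,0,-0.93],[-0.36,-0.24,0,0,0,-0.93],[0,0,0,0,0,0],[0,0,0,0,0,0]]]' 0.42
python3 -c "
from h import *
im=shot('top');cv2.imwrite('pics/top7.png',cv2.resize(im[130:280,160:400],None,fx=3.3,fy=3.3,interpolation=cv2.INTER_CUBIC))"
```

```text
time: 29.92
ee_pos: [0.5446, 0.2052, 0.043]
tcp_rot: [180.0, 0.0, -179.0]
wrist_force: [0.0, -0.2, 0.1]
opening: 0.0469
grasp_force: 31.1
time: 30.83
ee_pos: [0.5455, 0.2056, 0.1715]
tcp_rot: [179.9, 0.3, -179.0]
wrist_force: [-0.5, 0.3, 1.1]
opening: 0.0617
grasp_force: 0.0
time: 32.17
ee_pos: [0.4435, 0.1379, 0.1666]
tcp_rot: [180.0, -0.0, 91.6]
wrist_force: [-0.2, 1.3, 0.6]
opening: 0.0359
grasp_force: 0.0
```

View pics/top7.png

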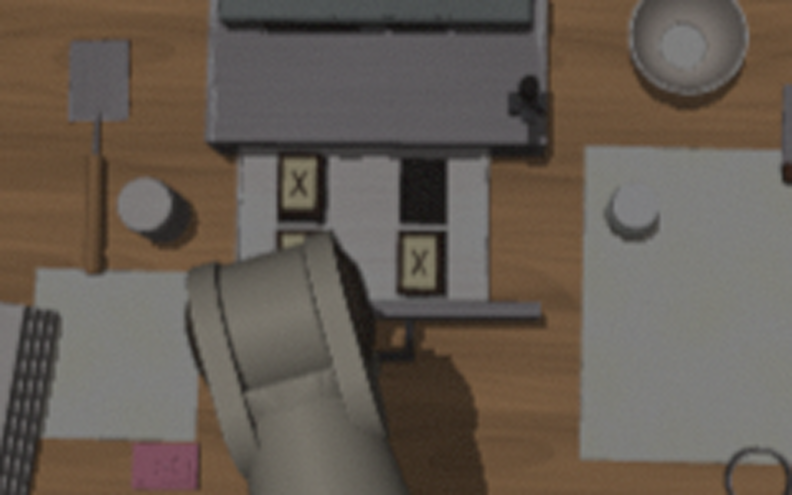

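```bash
python3 -m crank '[[[-0.07,-0.04,-0.6,0,0,0],[0,0,-0.6,0,0,0],[0,0,-0.6,0,0,0],[0,0,-0.6,0,0,0],[0,0,-0.6,0,0,0],[0,0,-0.6,0,0,0],[0,0,-0.6,0,0,0],[0,0,-0.6,0,0,0],[0,0,-0.6,0,0,0],[0,0,0,0,0,0],[0,0,0,0,0,0]]]'
python3 -m crank '[[[0,0,0,0,0,0],[0,0,0,0,0,0],[0,0,0,0,0,0],[0,0,0,0,0,0],[0,0,0,0,0,0]]]' 0 30
python3 - <<'E'
from h import *
for n in("top","scene"):
    im=shot(n); cv2.imwrite(f"pics/{n}8.png",im); h=cv2.cvtColor(im,cv2.COLOR_BGR2HSV)
    # expected face centres for the three pads
    for q in((.5445,.2055,.032),(.622,.2068,.032),(.546,.0755,.032)):
        u,v=proj(n,q)[0]; w=im[int(v)-14:int(v)+15,int(u)-16:int(u)+17].astype(int)
        mk=((w[...,2]-w[...,0]>25)&(w[...,2]>95)).astype(np.uint8)
        k,l,s,c=cv2.connectedComponentsWithStats(mk)
        for i in range(1,k):
            if s[i,4]>40: print(n,q,s[i,:5],(ray(n,c[i]+[int(u)-16,int(v)-14],.032)[0]*1000).round(1))
E
```

```text
time: 33.13
ee_pos: [0.4416, 0.137, 0.0576]
tcp_rot: [-179.9, 0.0, 91.4]
wrist_force: [0.4, 0.8, 0.4]
opening: 0.0355
grasp_force: 0.0
time: 33.55
ee_pos: [0.4425, 0.1373, 0.0591]
tcp_rot: [179.9, -0.0, 91.4]
wrist_force: [-0.5, -0.5, 4.7]
opening: 0.011
grasp_force: 29.5
top (0.622, 0.2068, 0.032) [12  6  9 14 73] [628.6 209.6  32. ]
scene (0.5445, 0.2055, 0.032) [15  2 18  9 52] [541.2 266.7  32. ]
scene (0.5445, 0.2055, 0.032) [  7  10  20   9 112] [540.9 204.9  32. ]
scene (0.622, 0.2068, 0.032) [ 7  0 24  8 94] [597.4 271.4  32. ]
scene (0.622, 0.2068, 0.032) [ 8 10 14  8 77] [614.  204.8  32. ]
scene (0.546, 0.0755, 0.032) [  6   9  22  12 152] [545.1  73.8  32. ]
```

All three are on their pads. Pushing the drawer shut.

```bash
python3 -m crank '[[[0.1,0.002,0,0,0,0],[0.2,0.004,0,0,0,0],[0.3,0.006,0,0,0,0],[0.4,0.008,0,0,0,0],[0.4,0.008,0,0,0,0],[0.4,0.008,0,0,0,0],[0.4,0.008,0,0,0,0],[0.4,0.008,0,0,0,0],[0.4,0.008,0,0,0,0],[0.4,0.008,0,0,0,0],[0.4,0.008,0,0,0,0],[0.4,0.008,0,0,0,0],[0.4,0.008,0,0,0,0],[0.4,0.008,0,0,0,0],[0.4,0.008,0,0,0,0],[0.4,0.008,0,0,0,0],[0.4,0.008,0,0,0,0],[0.4,0.008,0,0,0,0],[0.3,0.006,0,0,0,0],[0.25,0.005,0,0,0,0]]]'
python3 -m crank '[[[0.2,0.004,0,0,0,0],[0.2,0.004,0,0,0,0],[0.15,0.003,0,0,0,0],[0.15,0.003,0,0,0,0],[0.1,0.002,0,0,0,0],[0.1,0.002,0,0,0,0],[0.05,0,0,0,0,0],[0.05,0,0,0,0,0],[0,0,0,0,0,0],[0,0,0,0,0,0]]]'
```

```text
time: 35.32
ee_pos: [0.5858, 0.1401, 0.0591]
tcp_rot: [179.9, -0.0, 91.4]
wrist_force: [-1.6, 0.0, 7.5]
opening: 0.0106
grasp_force: 29.8
time: 36.15
ee_pos: [0.6056, 0.1404, 0.0591]
tcp_rot: [179.9, -0.0, 91.4]
wrist_force: [0.2, -0.4, 5.6]
opening: 0.0109
grasp_force: 29.7
```

```bash
python3 -m crank '[[[0.06,0,0,0,0,0],[0.06,0,0,0,0,0],[0.06,0,0,0,0,0],[0.06,0,0,0,0,0],[0,0,0,0,0,0],[0,0,0,0,0,0]]]'
python3 -m crank '[[[0,0,0,0,0,0],[0,0,0,0,0,0],[0,0,0,0,0,0],[0,0,0,0,0,0]]]' 0.42
python3 -c "
from workcell import bot; print(bot.get_obs()['q'].round(1))"
```

```text
time: 36.65
ee_pos: [0.6069, 0.1405, 0.0591]
tcp_rot: [-179.7, -0.0, 91.5]
wrist_force: [-19.5, -0.2, 16.5]
opening: 0.0106
grasp_force: 31.0
time: 36.98
ee_pos: [0.61, 0.1403, 0.0581]
tcp_rot: [180.0, 0.0, 91.4]
wrist_force: [0.0, -0.5, 0.0]
opening: 0.0362
grasp_force: 0.0
[ 13.   15.8   1.3  75.4  -0.  101.5]
```

The drawer met its stop at -19.5 N, so it is shut. Next is the clamp: pivot at about (0.704, -0.034, 0.094). I'll go up and over, straddle the grip, and pull it with the rear finger.

```bash
python3 -m crank '[[[-0.1,0,1,0,0,0],[0,0,1,0,0,0],[0,0,1,0,0,0],[0,0,1,0,0,0],[0,0,1,0,0,0],[0,0,1,0,0,0],[0,0,1,0,0,0],[0,0,1,0,0,0],[0,0,1,0,0,0],[0,0,1,0,0,0],[0,0,0.4,0,0,0],[0,0,0,0,0,0]]]'
python3 -m crank '[[[0.45,-0.87,0,0,0,0],[0.45,-0.87,0,0,0,0],[0.45,-0.87,0,0,0,0],[0.45,-0.87,0,0,0,0],[0.45,-0.87,0,0,0,0],[0.45,-0.87,0,0,0,0],[0.45,-0.87,0,0,0,0],[0.45,-0.87,0,0,0,0],[0.45,-0.87,0,0,0,0],[0.45,-0.87,0,0,0,0],[0,0,0,0,0,0],[0,0,0,0,0,0]]]' 0.6
python3 - <<'E'
from h import *
print(bot.get_obs()['q'].round(1))
im=shot("scene"); cv2.imwrite("pics/s9.png",cv2.resize(im[100:270,290:490],None,fx=3.5,fy=3.5,interpolation=cv2.INTER_CUBIC))
E
```

```text
time: 37.98
ee_pos: [0.6086, 0.1405, 0.2682]
tcp_rot: [179.8, -0.0, 91.4]
wrist_force: [-0.1, 0.0, 0.6]
opening: 0.0362
grasp_force: 0.0
time: 38.98
ee_pos: [0.6979, -0.0345, 0.2641]
tcp_rot: [-179.9, -0.0, 91.3]
wrist_force: [0.1, 0.5, -0.4]
opening: 0.0511
grasp_force: 0.0
[ -2.8  28.5  40.7 102.4   0.   85.8]
```

View pics/s9.png

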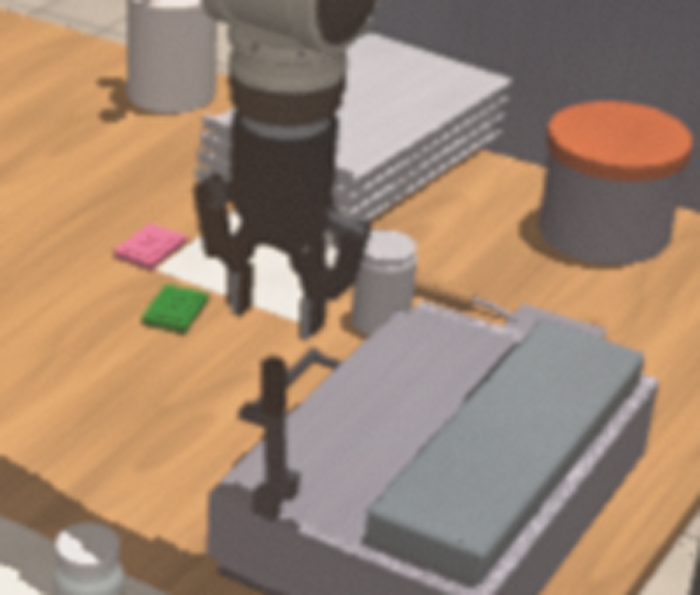

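The drawer is shut, and the fingers (tips at crop (238,305) and (312,330)) straddle the lever top (272,362). Descending around it.

```bash
python3 - <<'E'
from h import *
u=[290+312/3.5-.36,100+334/3.5-.36]
for z in(.235,.24,.245,.25,.255): print(z,(proj("scene",[.698+.033,-.034,z])[0]-u).round(1))
E
python3 -m crank '[[[0.03,0,-0.6,0,0,0],[0,0,-0.6,0,0,0],[0,0,-0.6,0,0,0],[0,0,-0.6,0,0,0],[0,0,-0.5,0,0,0],[0,0,0,0,0,0],[0,0,0,0,0,0]]]'
```

```text
0.235 [0.1 5. ]
0.24 [0.2 3.4]
0.245 [0.3 1.8]
0.25 [0.4 0.2]
0.255 [ 0.5 -1.4]
time: 39.62
ee_pos: [0.6978, -0.0327, 0.2079]
tcp_rot: [-179.9, -0.0, 91.5]
wrist_force: [0.4, -1.0, 0.5]
opening: 0.0516
grasp_force: 0.0
```

```bash
python3 -m crank '[[[-0.24,-0.03,0,0,0,0],[-0.24,-0.03,0,0,0,0],[-0.44,-0.01,-0.02,0,0,0],[-0.44,-0.01,-0.02,0,0,0],[-0.44,-0.01,-0.02,0,0,0],[-0.42,-0.01,-0.13,0,0,0],[-0.42,-0.01,-0.13,0,0,0],[-0.42,-0.01,-0.13,0,0,0],[-0.37,-0.01,-0.23,0,0,0],[-0.37,-0.01,-0.23,0,0,0],[-0.37,-0.01,-0.23,0,0,0],[0,0,0,0,0,0]]]'
python3 -m crank '[[[-0.3,-0.01,-0.32,0,0,0],[-0.3,-0.01,-0.32,0,0,0],[-0.3,-0.01,-0.32,0,0,0],[-0.21,-0.01,-0.39,0,0,0],[-0.21,-0.01,-0.39,0,0,0],[-0.21,-0.01,-0.39,0,0,0],[-0.1,0,-0.43,0,0,0],[-0.1,0,-0.43,0,0,0],[-0.1,0,-0.3,0,0,0],[0,0,0,0,0,0]]]'
```

```text
time: 40.62
ee_pos: [0.6138, -0.0367, 0.1859]
tcp_rot: [180.0, 0.0, 91.4]
wrist_force: [-0.4, -0.9, -0.8]
opening: 0.0513
grasp_force: 0.0
time: 41.45
ee_pos: [0.5787, -0.0378, 0.1198]
tcp_rot: [179.9, 0.0, 91.4]
wrist_force: [-0.3, 0.1, 1.3]
opening: 0.0514
grasp_force: 0.3
```

```bash
python3 -m crank '[[[0,0,-0.1,0,0,0],[0,0,-0.1,0,0,0],[0,0,0,0,0,0]]]'
python3 -m crank '[[[0,0,-0.1,0,0,0],[0,0,-0.1,0,0,0],[0,0,0,0,0,0]]]'
```

```text
time: 41.7
ee_pos: [0.5791, -0.0379, 0.1188]
tcp_rot: [179.8, 0.0, 91.4]
wrist_force: [-7.2, 0.9, 20.2]
opening: 0.0512
grasp_force: 9.9
time: 41.95
ee_pos: [0.5793, -0.0379, 0.1179]
tcp_rot: [179.6, 0.0, 91.4]
wrist_force: [-16.5, 1.9, 40.0]
opening: 0.0513
grasp_force: 19.9
```

The clamp is at its stop. Back off and check.

```bash
python3 -m crank '[[[0,0,0.5,0,0,0],[0,0,1,0,0,0],[0,0,1,0,0,0],[0,0,1,0,0,0],[0,0,1,0,0,0],[0,0,1,0,0,0],[0,0,1,0,0,0]]]'
python3 -m crank '[[[-0.6,-0.9,0,0,0,0],[-0.6,-0.9,0,0,0,0],[-0.6,-0.9,0,0,0,0],[-0.6,-0.9,0,0,0,0],[-0.6,-0.9,0,0,0,0],[-0.6,-0.9,0,0,0,0],[-0.6,-0.9,0,0,0,0],[-0.6,-0.9,0,0,0,0],[0,0,0,0,0,0],[0,0,0,0,0,0]]]'
python3 - <<'E'
from h import *
a=shot("scene");b=shot("top")
a=cv2.resize(a[165:305,310:500],(570,420),interpolation=cv2.INTER_CUBIC);b=cv2.resize(b[95:235,210:340],(230,248))
o=np.zeros((420,800,3),np.uint8);o[:,:570]=a;o[:248,570:]=b
cv2.imwrite("pics/f.png",o)
E
```

```text
time: 42.53
ee_pos: [0.5784, -0.0378, 0.2424]
tcp_rot: [-180.0, -0.0, 91.4]
wrist_force: [0.5, 0.5, 0.4]
opening: 0.051
grasp_force: 0.0
time: 43.37
ee_pos: [0.4822, -0.1825, 0.2417]
tcp_rot: [180.0, -0.0, 91.3]
wrist_force: [0.2, -0.1, -0.6]
opening: 0.0515
grasp_force: 0.0
```

View pics/f.png

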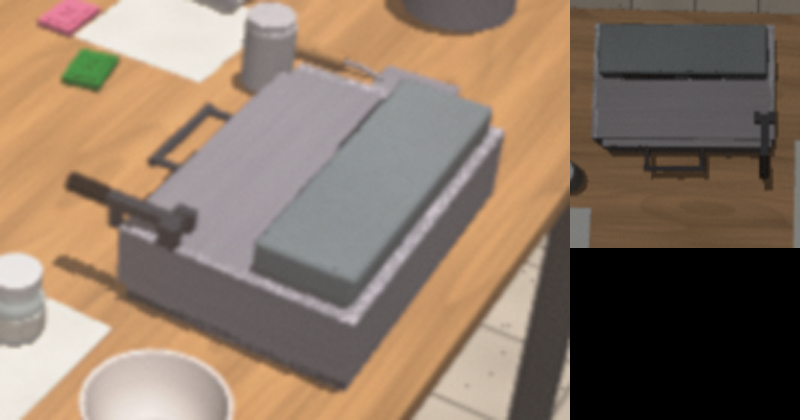

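The drawer is flush, the clamp lies level over its front (scene crop (70,180) to (180,215)), and the robot is clear of everything.

```bash
python3 -c "
from workcell import bot; print(bot.job_done())"
```

```text
the job is handed in; nothing more can be done
None
```

I've handed the job in: all three plaques present were laid face up on pads of their own, held only by their edges; the drawer is shut and the clamp is down level. The hand-in gave no verdict back, and the plaques' final positions were last checked just before the drawer was shut.

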